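# Chuck the countersink in the clamped drill

## Robot

A 6-joint arm with a two-finger parallel gripper is mounted at the origin on the work surface. World frame = base frame: x ahead of the robot, y to its left, z up, the work surface at z = 0. Lengths are in m, angles in degrees, forces in N, time in s.
With the tool pointing down it reaches from about 0.325 to 0.85 m from the base axis. Payload 15.5 kg.
Tool frame: the origin (TCP) lies at the very end of the fingers, on their centre line; the grasp point (between the pads) lies arm.grip_depth behind it (arm.grip_depth is the distance from the TCP to the grasp point, in m); z points along the fingers, y is the line along which they close (so a half turn about z gives the same grasp; the last joint's range is limited). The gripper opens to 91 mm and grips with 3 to 60 N. Pads are 32 mm wide; open, the fingers measure 118 mm over their backs; the gripper's body (76 mm by 178 mm) begins 60 mm behind the grasp point.
Start: joints at [70.961, 28.281, 77.091, -0, 74.628, -5.472], TCP at [0.147, 0.608, 0.214] pointing down, gripper open.
Joint ranges: [-166.48, 166.48], [-47.26, 123.95], [12.59, 153.08], [-70.14, 250.14], [6.76, 159.57], [-176.63, 176.63]. Speed limits (degrees/s): [108.29, 108.29, 147.25, 172.46, 172.46, 172.46].

## Interface

Orientations are given as a 3x3 rotation matrix whose columns are the frame's x, y, z axes.
In Python, from rig import arm gives the robot as it stands. Calls block until the motion is done:
- arm.move_to(position, orientation): joint-space move of the TCP to a pose.
- arm.move_l(position, orientation=None, feed=0.15): straight line of the TCP; orientation=None keeps the orientation; feed is the mean speed in m/s.
- arm.move_joints(angles): joint-space move.
- arm.grip(opening): finger opening in m; the grip force is fixed at half the most; returns when the fingers have stopped.
- arm.sleep(seconds).
- arm.solve_ik(position, orientation): joint angles nearest the present ones, or None.
- arm.snapshot(name): name is "scene" or "top" or "wrist"; returns the picture (480x640x3 uint8, red, green, blue); there is no depth.
- arm.get_calibration(name): a dict with "intrinsics" (3x3 intrinsics, pixels), "cam_to_world" (4x4, takes a point from camera to world coordinates). Camera axes: x right, y down, z forward; pixel columns grow to the right and rows downward; lengths in m; the calibration is good to about 2 mm. A picture is of the moment at which its call begins: read the wrist's pose just before it. get_calibration takes no time and is no camera call; for the wrist camera it gives the pose at the moment of the call.
A pose or a line that the arm cannot do raises arm.Unreachable and nothing moves.
- arm.sign_off(): hands the job in; it is judged then, once.
Readings, each from a call of its own:
- arm.current_t(): time.
- arm.current_joint_positions(): joint angles.
- arm.current_dq(): joint speeds.
- arm.current_tau(): joint torques, N m.
- arm.current_ee_pos(): TCP position.
- arm.current_tool_rot(): TCP orientation.
- arm.current_force(): force on the tool from outside, world axes, zero at the start.
- arm.current_torque(): the same for the moment, N m.
- arm.current_width(): finger opening in m.
- arm.current_grasp_force(): force on a finger pad.
Only numpy, scipy, OpenCV 4.12 (cv2) and the standard library are available. Lean on these libraries where they do the work, as an engineer would, in place of code of your own. Each camera call takes 0.05 s, during which the arm holds its last target. There are 200 camera calls.

## Task

The drill in the bench clamp is wanted for deburring screen-frame tubes: take the countersink, the bit with the pointed cone head, out of the wooden bit stand and slide its shank right home into the open, slanting chuck. Then turn the chuck sleeve clockwise, as seen looking at the nose, until all three jaws bite firmly on the shank, and let go. Leave the other two bits standing in the stand and do not disturb the tube or the vial carton.

Things in the scene. Friction and masses are not known exactly. Their poses are not given: they have to be found in the camera images.
- drill: Pistol-grip drill driver held by its neck in a grey bench clamp, fixed. Origin on the table below the clamp collar; at yaw 0 the nose leans towards -x. Grip and battery stick out sideways, to 195 mm on its -y side; base plate 150 x 135 x 14 mm and upright (145 mm high, 45 to 90 mm out, lever included) on its +y side. Nothing but the chuck stands higher than 190 mm.
- chuck: Keyless three-jaw chuck at the drill's nose, pointing up and leaning 35 deg (0.61 rad) from vertical towards the drill's -x. Origin on the axis at the chuck's rear, z along the axis out of the nose. Along z: steel ring 39 mm dia. 0 to 10 mm, ribbed sleeve 10 to 44, nose taper to 52. Bore floor at 18 mm. The clamp collar (66 mm dia.) lies behind z = 0.
- chuck_grip (a point): Point on the chuck's axis 38 mm from its rear, where to grip the ribbed black sleeve: a cylinder 42 mm dia. that runs from 28 mm behind this point to 6 mm ahead of it. With the bit in, the cone's tip stands 42 to 47 mm ahead of this point. Axes as body chuck.
- chuck_mouth (a point): Centre of the chuck's nose face, 208 mm above the table. Round a bevelled mouth the open jaws leave 14 to 15 mm for the 10 mm shank. Axes as body chuck.
- chuck_seat (a point): Point on the chuck's axis 12 mm outside the nose face: countersink_neck lies here when the shank stands right home on the bore floor. Let go in open jaws, the bit leans a few degrees (neck up to 7 mm off the axis); the closing jaws straighten it and draw it 3 to 4 mm forward. Axes as body chuck.
- sleeve (a joint): Angle of the chuck sleeve, rad: starts at 0 to 0.8 (jaws open), grows as it is turned clockwise seen looking at the nose. The jaws follow, each 0.8 mm inwards per rad; they meet a 10 mm shank at about 3.25, bite firmly from about 3.8, and the travel ends hard at 4.3. Turns stiffly with 0.25 Nm, slightly more once biting, and stays where it is left.
- jaw0: One of three steel jaws, 120 deg apart inside the chuck, moved together by the sleeve. Origin on the chuck's axis; it comes forward 1.7 mm along the axis per rad of the sleeve.
- jaw1: Second jaw, as jaw0.
- jaw2: Third jaw, as jaw0.
- countersink: Steel countersink bit, 62 mm long, about 55 g: shank 10 mm dia. x 46 mm, then a head with an 8 mm high band of 20.5 mm dia. and a 90 deg cone on top, three flutes. Stands shank down in the bit stand, in any of its three holes. Origin at the centre of the shank's lower end, z along the bit to the cone.
- countersink_neck (a point): Centre of the head's underside, where shank and head meet, 46 mm above the bit's origin. In the stand it is 51 mm above the table and 21 mm above the stand's top, so fingers can reach below the head.
- stand: Wooden bit stand, fixed, 46 x 170 x 30 mm, three holes 11.5 mm dia. and 25 mm deep in a row along its y, 55 mm apart. Origin under its centre, x across the row.
- nut_setter: Nut setter, 70 mm long: the same 10 mm shank, plain cylinder head 19 mm dia. x 24 mm with a flat top. Stands in the stand and stays there. Origin at the shank's lower end.
- ball_burr: Ball burr, 65 mm long: the same shank, round ball head 20 mm dia. Stands in the stand and stays there. Origin at the shank's lower end.
- frame_tube: Square aluminium tube 25 x 160 x 25 mm lying along its y on the table. Origin under its centre. To be left alone.
- vial_carton: Open cardboard carton 75 x 105 mm with eight capped glass vials, 40 mm high in all. Origin under its centre. To be left alone.

How it is judged (in metres and radians):
On the way, in this order (a step that is already met when the one before it is completed fails the run):
1. the countersink's shank stands right home in the chuck while the jaws are still open (z of countersink_neck in the frame of chuck below 0.069 m and distance between countersink_neck and chuck_seat below 0.012 m and value of joint sleeve below 1.6 rad), for 0.2 s.
2. the sleeve has been turned until all three jaws bite on the shank (contact force between each of jaw0, jaw1, jaw2 and countersink above 12 N), for 0.3 s.
At the end, for the whole second after the job is handed in: the countersink is gripped by all three jaws (over 12 N each), straight in the chuck within 3 degrees and with its neck within 8 mm of the home point, sleeve and bit at rest; the other two bits are within 15 mm, tube and carton within 20 mm, of where they began (all of step 2 and distance between countersink_neck and chuck_seat below 0.008 m and angle between the z axis of countersink and the z axis of chuck, either way round below 0.05 rad and linear speed of countersink below 0.01 m/s and velocity of joint sleeve between -0.05 and 0.05 rad/s and distance of each of nut_setter, ball_burr from where it was at the start of the episode below 0.015 m and distance of each of frame_tube, vial_carton from where it was at the start of the episode below 0.02 m); the robot touches nothing.
It fails at once if the nut setter or the ball burr is lifted out of or knocked in the stand (moved more than 15 mm) (distance of any of nut_setter, ball_burr from where it was at the start of the episode above 0.015 m).
It fails at once if the frame tube or the vial carton is shoved more than 20 mm (distance of any of frame_tube, vial_carton from where it was at the start of the episode above 0.02 m).
It also fails if it takes over 64 s, if anything falls off the work surface, if the arm or the gripper's body presses on something with over 40 N, if the wrist force passes 120 N, or if a joint passes its speed limit or range.

## Working session

There is one attempt and no reset: what is moved stays moved. The work goes in short steps, each a Python script; the robot and the scene stay as the last script left them, time stands still between calls to the robot, and variables do not carry over. Pictures are saved under pics/ and viewed, at most 10 in all, crops included, and the job is handed in when it is done.

```bash
mkdir -p pics; ls; python3 - <<'E'
from rig import arm
import cv2,numpy as np
np.set_printoptions(precision=4,suppress=True)
for n in ["scene","top","wrist"]:
    c=arm.get_calibration(n); im=arm.snapshot(n); cv2.imwrite(f"pics/{n}0.png",im[:,:,::-1]); print(n,c["intrinsics"].tolist(),"\n",c["cam_to_world"])
print(arm.grip_depth,arm.current_t(),arm.current_width(),arm.current_tool_rot())
E
```

```text
pics
scene [[488.777021699477, 0.0, 306.8631364897887], [0.0, 488.777021699477, 238.98504747006754], [0.0, 0.0, 1.0]] 
 [[-0.1794  0.723  -0.6672  1.0181]
 [ 0.9836  0.1429 -0.1096  0.1921]
 [ 0.0161 -0.6759 -0.7368  0.6604]
 [ 0.      0.      0.      1.    ]]
top [[610.3892785366966, 0.0, 328.1830711878788], [0.0, 610.3892785366966, 229.02906381082602], [0.0, 0.0, 1.0]] 
 [[-0.0162 -0.9839  0.1781  0.363 ]
 [-0.9997  0.0192  0.0152  0.1048]
 [-0.0184 -0.1778 -0.9839  1.1725]
 [ 0.      0.      0.      1.    ]]
wrist [[383.95012582933975, 0.0, 322.1314076867291], [0.0, 383.95012582933975, 243.92901278074982], [0.0, 0.0, 1.0]] 
 [[ 0.2336  0.9343  0.2692  0.0699]
 [ 0.9723 -0.2238 -0.0668  0.6255]
 [-0.0021  0.2773 -0.9608  0.3819]
 [ 0.      0.      0.      1.    ]]
0.0188 0.15 0.09110562131517395 [[-0.9721  0.2345 -0.0002]
 [ 0.2345  0.9721 -0.0008]
 [ 0.     -0.0009 -1.    ]]
```

View pics/top0.png

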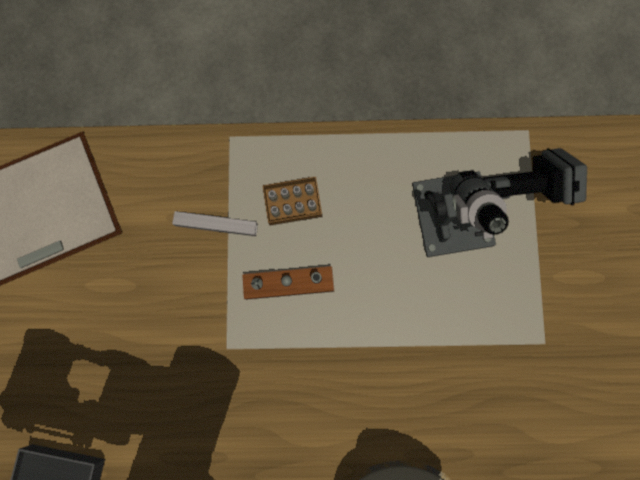

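View pics/scene0.png

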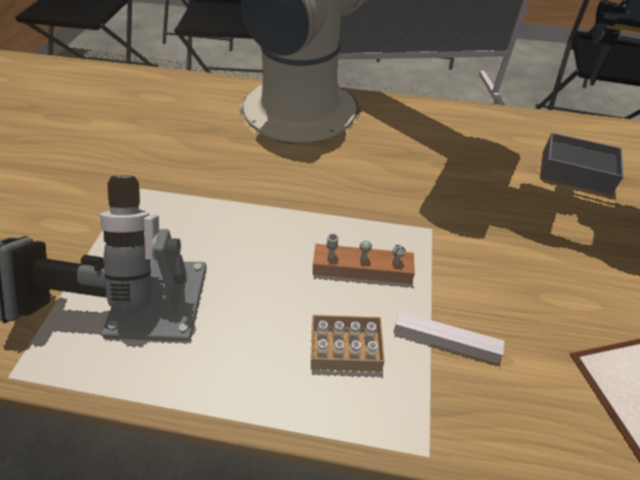

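The top view shows the stand with bits at about (257,283), (286,280) and (316,275), and the chuck nose at about (497,224). In the scene view the bits are at (332,240), (365,247) and (399,250), and the chuck nose is at (123,180). I'll zoom in to identify the bits and localise the nose.

```bash
cat > u.py <<'E'
from rig import arm
import cv2,numpy as np
np.set_printoptions(precision=4,suppress=True)
def ray(c,u,v):
    T=c["cam_to_world"]; d=T[:3,:3]@np.linalg.solve(c["intrinsics"],[u,v,1.]); return T[:3,3],d/np.linalg.norm(d)
def at_z(c,u,v,z):
    o,d=ray(c,u,v); return o+d*(z-o[2])/d[2]
def proj(c,p):
    T=c["cam_to_world"]; q=c["intrinsics"]@(T[:3,:3].T@(np.asarray(p)-T[:3,3])); return q[:2]/q[2]
def tri(rays):
    A=np.zeros((3,3));b=np.zeros(3)
    for o,d in rays: P=np.eye(3)-np.outer(d,d);A+=P;b+=P@o
    x=np.linalg.solve(A,b); return x,[np.linalg.norm((np.eye(3)-np.outer(d,d))@(x-o)) for o,d in rays]
E
python3 - <<'E'
import cv2,numpy as np
t=cv2.imread("pics/top0.png");s=cv2.imread("pics/scene0.png")
def crop(i,x,y,w,h,k): return cv2.resize(i[y:y+h,x:x+w],None,fx=k,fy=k,interpolation=cv2.INTER_CUBIC)
a=np.hstack([crop(t,235,255,100,50,4),crop(s,310,225,100,50,4)])
b=np.hstack([crop(t,410,165,100,100,4)[:, :400],crop(s,85,170,100,100,4)])
cv2.imwrite("pics/zoom0.png",np.vstack([a,b]))
E
```

```text
(no output)
```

View pics/zoom0.png

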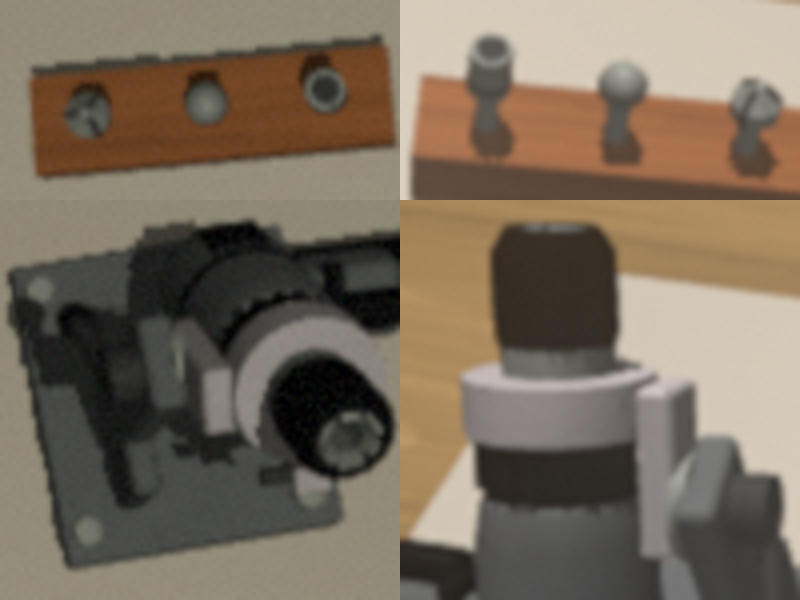

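The countersink (fluted cone) is at top pixel (257,282.5) and scene pixel (398.5,251). The nose face is at top pixel (498.5,225.8) and scene pixel (123.3,177).

```bash
python3 - <<'E'
from u import *
ct=arm.get_calibration("top");cs=arm.get_calibration("scene")
for n,a,b in [("csk",(257,282.5),(398.3,250.5)),("ball",(286.5,280.5),(365.5,246.5)),("nut top",(316,277),(332.7,237.5)),("mouth",(498.5,225.8),(123.3,177))]:
    print(n,tri([ray(ct,*a),ray(cs,*b)]))
print("mouth z", at_z(ct,498.5,225.8,.208),"csk",at_z(ct,257,282.5,.061))
st=[at_z(ct,235+x/4,255+y/4,.03) for x,y in [(32,75),(38,175),(395,145),(383,45)]];print("stand",np.array(st),np.mean(st,0))
pl=[at_z(ct,410+x/4,165+y/4,.014) for x,y in [(10,70),(70,368),(340,320)]];print(np.array(pl))
for i,j in [(0,1),(1,2)]:
    d=pl[j]-pl[i];print(np.linalg.norm(d),np.degrees(np.arctan2(d[1],d[0])))
yaw=np.radians(0)
m=at_z(ct,498.5,225.8,.208)
for y in range(-10,31,5):
    y=np.radians(y);ax=np.array([-np.sin(.61)*np.cos(y),-np.sin(.61)*np.sin(y),np.cos(.61)])
    print(np.degrees(y),proj(ct,m-.052*ax),proj(cs,m-.052*ax),proj(cs,m), "collar front")
E
```

```text
csk (array([0.4679, 0.2544, 0.057 ]), [np.float64(0.0003165848156173858), np.float64(0.000316584815617395)])
ball (array([0.4705, 0.2002, 0.058 ]), [np.float64(0.00041573660885552225), np.float64(0.0004157366088555237)])
nut top (array([0.4745, 0.1454, 0.0726]), [np.float64(0.00020499294092148873), np.float64(0.00020499294092148128)])
mouth (array([ 0.5381, -0.1534,  0.2042]), [np.float64(0.0003577994587711546), np.float64(0.0003577994587712259)])
mouth z [ 0.5376 -0.1528  0.208 ] csk [0.4676 0.2535 0.061 ]
stand [[0.4874 0.2841 0.03  ]
 [0.4405 0.2809 0.03  ]
 [0.4516 0.1139 0.03  ]
 [0.4986 0.1187 0.03  ]] [0.4695 0.1994 0.03  ]
[[ 0.6618 -0.0433  0.014 ]
 [ 0.5149 -0.0659  0.014 ]
 [ 0.5355 -0.1955  0.014 ]]
0.14865081142583983 -171.26286560447923
0.13123513112632718 -80.92783295408252
-10.0 [493.9315 213.1925] [118.5183 210.0682] [122.9403 174.7304] collar front
-5.0 [492.3757 213.0244] [120.1003 210.4735] [122.9403 174.7304] collar front
0.0 [490.817  212.9885] [121.7654 210.7737] [122.9403 174.7304] collar front
5.0 [489.2669 213.085 ] [123.4999 210.9662] [122.9403 174.7304] collar front
10.0 [487.7372 213.3132] [125.2896 211.0495] [122.9403 174.7304] collar front
14.999999999999998 [486.2393 213.6714] [127.1197 211.0227] [122.9403 174.7304] collar front
20.0 [484.7844 214.1569] [128.9751 210.8861] [122.9403 174.7304] collar front
25.0 [483.3835 214.7661] [130.8404 210.641 ] [122.9403 174.7304] collar front
29.999999999999996 [482.047  215.4945] [132.7002 210.2896] [122.9403 174.7304] collar front
```

Yaw of the drill is about 8.9° (base plate edges agree) and the stand is at about 3.7°. Next I check IK over the tool rolls.

```bash
cat >> u.py <<'E'
YAW=np.radians(8.9)
def axis(y=YAW): return np.array([-np.sin(.6109)*np.cos(y),-np.sin(.6109)*np.sin(y),np.cos(.6109)])
def Rz(z,roll,y=YAW):
    "tool frame with given z; roll 0: tool x = drill-frame up-slope direction"
    x0=np.cross([np.sin(y),-np.cos(y),0],z); x0/=np.linalg.norm(x0); y0=np.cross(z,x0)
    x=np.cos(roll)*x0+np.sin(roll)*y0
    return np.column_stack([x,np.cross(z,x),z])
MOUTH=np.array([.5378,-.1530,.208])
CSK=np.array([.4679,.2540,0.])
SY=np.radians(3.6)
def down(yaw):  # tool x at given yaw, pointing down
    x=np.array([np.cos(yaw),np.sin(yaw),0]);z=np.array([0,0,-1.]);return np.column_stack([x,np.cross(z,x),z])
E
python3 - <<'E'
from u import *
ax=axis();print(ax, Rz(-ax,0))
for s in (1,-1):
    print("grasp",s,arm.solve_ik(CSK+[0,0,.044],down(SY+s*np.pi/2)))
for r in range(0,360,30):
    R=Rz(-ax,np.radians(r))
    print(r,[None if q is None else np.round(q,0) for q in (arm.solve_ik(MOUTH+ax*.08,R),arm.solve_ik(MOUTH-ax*.033,R))])
E
```

```text
[-0.5667 -0.0887  0.8191] [[ 0.8093  0.1547  0.5667]
 [ 0.1267 -0.988   0.0887]
 [ 0.5736 -0.     -0.8191]]
grasp 1 [ 22.0678  34.3081 100.0083  -0.      45.6836  18.4678]
grasp -1 [  22.0678   34.3081  100.0083   -0.       45.6836 -161.5322]
0 [array([-43.,   6., 113.,  39.,  45.,  14.]), array([-36.,  19., 114.,  52.,  31.,   3.])]
30 [array([-43.,   6., 113.,  39.,  45.,  44.]), array([-36.,  19., 114.,  52.,  31.,  33.])]
60 [array([-43.,   6., 113.,  39.,  45.,  74.]), array([-36.,  19., 114.,  52.,  31.,  63.])]
90 [array([-43.,   6., 113.,  39.,  45., 104.]), array([-36.,  19., 114.,  52.,  31.,  93.])]
120 [array([-43.,   6., 113.,  39.,  45., 134.]), array([-36.,  19., 114.,  52.,  31., 123.])]
150 [array([-43.,   6., 113.,  39.,  45., 164.]), array([-36.,  19., 114.,  52.,  31., 153.])]
180 [array([ -43.,    6.,  113.,   39.,   45., -166.]), array([ -36.,   19.,  114.,   52.,   31., -177.])]
210 [array([ -43.,    6.,  113.,   39.,   45., -136.]), array([ -36.,   19.,  114.,   52.,   31., -147.])]
240 [array([ -43.,    6.,  113.,   39.,   45., -106.]), array([ -36.,   19.,  114.,   52.,   31., -117.])]
270 [array([-43.,   6., 113.,  39.,  45., -76.]), array([-36.,  19., 114.,  52.,  31., -87.])]
300 [array([-43.,   6., 113.,  39.,  45., -46.]), array([-36.,  19., 114.,  52.,  31., -57.])]
330 [array([-43.,   6., 113.,  39.,  45., -16.]), array([-36.,  19., 114.,  52.,  31., -27.])]
```

```bash
python3 - <<'E'
from u import *
arm.move_to(CSK+[0,0,.12],down(SY+np.pi/2)); arm.grip(.05)
c=arm.get_calibration("wrist");im=arm.snapshot("wrist");cv2.imwrite("pics/w1.png",im[:,:,::-1]);np.savez("w1.npz",**c)
print(arm.current_t(),arm.current_ee_pos(),arm.current_force(),proj(c,CSK+[0,0,.067]),proj(c,CSK+[0,0,.055]),proj(c,[.4705,.2002,.06]))
E
```

```text
2.75 [0.4679 0.254  0.12  ] [-0.57   -0.2779  0.1346] [322.7867 265.8524] [322.7551 259.6165] [321.4769 338.609 ]
```

View pics/w1.png

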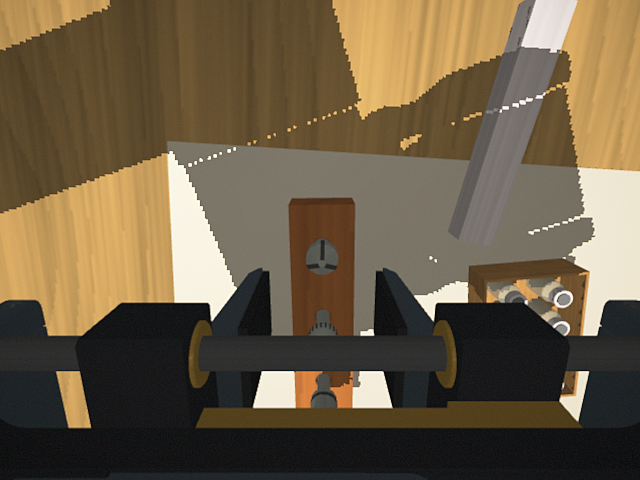

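```bash
python3 - <<'E'
import cv2
i=cv2.imread("pics/w1.png")[230:350,282:362]
i=cv2.convertScaleAbs(i,alpha=1.6,beta=10)
cv2.imwrite("pics/w1z.png",cv2.resize(i,None,fx=5,fy=5,interpolation=cv2.INTER_CUBIC))
E
```

```text
(no output)
```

View pics/w1z.png

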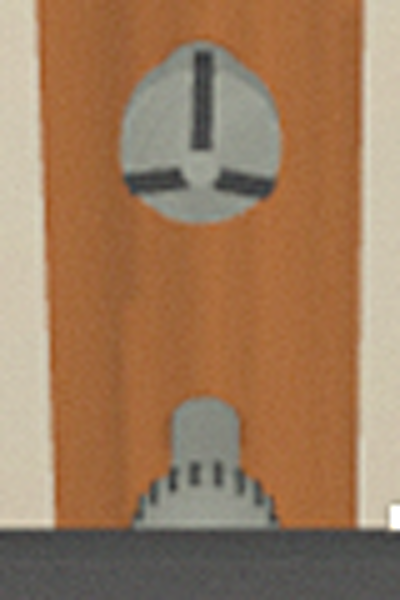

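The tip is at (322.2,264) against a predicted 265.9, so the estimate is about 1 mm off and I correct it. Next: grasp, lift, and go to the pre-insert pose.

```bash
sed -i 's/^CSK=.*/CSK=np.array([.4678,.2549,0.])/' u.py; python3 - <<'E'
from u import *
R=down(SY+np.pi/2)
arm.move_l(CSK+[0,0,.044],R); arm.grip(0.0)
print(arm.current_t(),arm.current_width(),arm.current_grasp_force(),arm.current_ee_pos())
arm.move_l(CSK+[0,0,.12],R,feed=.08); arm.move_l(CSK+[0,0,.28],R,feed=.25)
ax=axis(); R=Rz(-ax,0)
arm.move_to(MOUTH+ax*.11,R); arm.move_l(MOUTH+ax*.056,R,feed=.1)
print(arm.current_t(),arm.current_width(),arm.current_ee_pos())
c=arm.get_calibration("wrist");np.savez("w2.npz",**c)
for n in ("wrist","top","scene"): cv2.imwrite(f"pics/{n}2.png",arm.snapshot(n)[:,:,::-1])
cc={n:arm.get_calibration(n) for n in("top","scene")};cc["wrist"]=c
for n in cc: print(n,"mouth",proj(cc[n],MOUTH),"shank end",proj(cc[n],MOUTH+ax*.017),"neck",proj(cc[n],MOUTH+ax*.063))
i=cv2.convertScaleAbs(cv2.imread("pics/wrist2.png"),alpha=1.4,beta=15)
t=cv2.imread("pics/top2.png");s=cv2.imread("pics/scene2.png")
z=lambda a,x,y:cv2.resize(a[y:y+75,x:x+80],None,fx=4,fy=4,interpolation=cv2.INTER_CUBIC)
cv2.imwrite("pics/v2.png",np.hstack([i[:,100:540],np.vstack([z(t,460,180)[:240],z(s,85,130)[:240]])]))
E
```

```text
4.0 0.018869594498392338 30.000975044094957 [0.468  0.255  0.0443]
8.2917 0.018943978153432895 [ 0.5061 -0.1578  0.2541]
top mouth [498.6292 225.6551] shank end [502.2633 230.0313] neck [512.709  242.6102]
scene mouth [122.7227 174.8142] shank end [122.0737 162.6832] neck [120.2823 129.2   ]
wrist mouth [321.7721 262.3694] shank end [321.7423 271.8969] neck [321.634  306.4801]
```

View pics/v2.png

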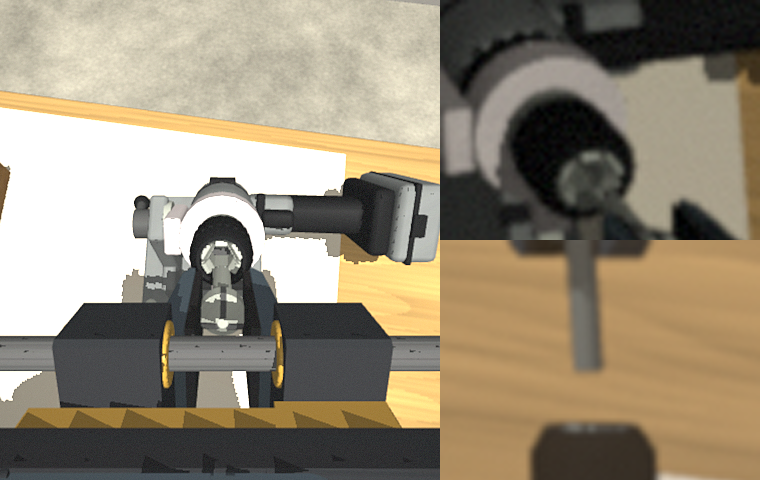

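```bash
python3 - <<'E'
import cv2
i=cv2.imread("pics/wrist2.png")[215:335,262:382]
i=cv2.convertScaleAbs(i,alpha=1.2,beta=10)
cv2.imwrite("pics/w2z.png",cv2.resize(i,None,fx=5,fy=5,interpolation=cv2.INTER_CUBIC))
E
```

```text
(no output)
```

View pics/w2z.png

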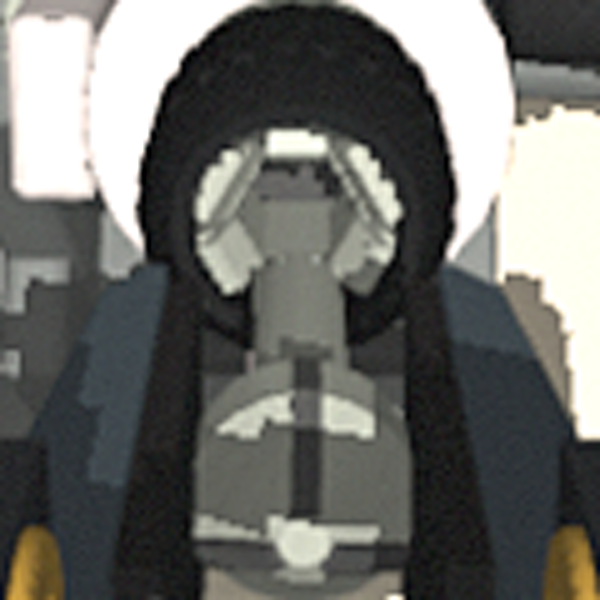

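The mouth ring centre is at about (321.9,260), roughly 1.3 mm further along tool x than predicted. The shank is centred laterally and sits about 1 mm low, so I shift +1.8 mm along tool x and insert in force-monitored steps.

```bash
cat > ins.py <<'E'
from u import *
import sys
ax=axis(); R=Rz(-ax,0)
def step(d,off):
    p=MOUTH+ax*d+R[:,0]*off[0]+R[:,1]*off[1]
    arm.move_l(p,R,feed=.04); f=R.T@arm.current_force(); return f
E
python3 - <<'E'
from ins import *
off=[.0018,0]
f0=step(.056,off);print(f0)
for d in np.arange(.046,.0049,-.003):
    f=step(d,off)-f0;print(round(d,4),f,arm.current_t())
    if f[2]<-8 or np.hypot(f[0],f[1])>10: break
for n in ("wrist","scene"): cv2.imwrite(f"pics/{n}3.png",arm.snapshot(n)[:,:,::-1])
i=cv2.convertScaleAbs(cv2.imread("pics/wrist3.png"),alpha=1.2,beta=10);s=cv2.imread("pics/scene3.png")
z=lambda a,x,y,w,h,k:cv2.resize(a[y:y+h,x:x+w],None,fx=k,fy=k,interpolation=cv2.INTER_CUBIC)
cv2.imwrite("pics/v3.png",np.hstack([z(i,262,205,100,150,4),z(s,80,110,100,150,4)]))
E
```

```text
[-0.5488 -0.4358  0.7511]
0.046 [0.7472 0.4749 0.1128] 9.0917
0.043 [-0.0633  0.516  -0.4256] 9.3417
0.04 [ 0.5759 -0.1524  0.0998] 9.5917
0.037 [ 0.3851  0.2723 -0.1356] 9.8417
0.034 [-0.6704  0.6125  0.3764] 10.0917
0.031 [-0.1578  0.6962  0.0124] 10.3417
0.028 [-0.379   1.1263 -0.3211] 10.5917
0.025 [ 0.8052 -0.3213  0.7209] 10.8417
0.022 [-0.0229 -0.0086 -1.3065] 11.0917
0.019 [ 0.8624  0.973  -0.3478] 11.3417
0.016 [ 0.3747  0.5944 -1.0413] 11.5917
0.013 [-0.8821  0.6336 -0.4938] 11.8417
0.01 [0.3833 0.4186 0.2433] 12.0917
0.007 [ 0.2929  1.1818 -0.2902] 12.3417
```

```bash
python3 - <<'E'
from ins import *
off=[.0018,0]
f0=step(.007,off)
for d in np.arange(.006,.0019,-.001):
    f=step(d,off)-f0;print(round(d,4),f,arm.current_t())
    if f[2]<-8 or np.hypot(f[0],f[1])>10: break
cv2.imwrite("pics/wrist3.png",arm.snapshot("wrist")[:,:,::-1]);cv2.imwrite("pics/scene3.png",arm.snapshot("scene")[:,:,::-1])
i=cv2.convertScaleAbs(cv2.imread("pics/wrist3.png"),alpha=1.2,beta=10);s=cv2.imread("pics/scene3.png")
z=lambda a,x,y,w,h,k:cv2.resize(a[y:y+h,x:x+w],None,fx=k,fy=k,interpolation=cv2.INTER_CUBIC)
cv2.imwrite("pics/v3.png",np.hstack([z(i,262,205,100,150,4),z(s,80,110,100,150,4)]))
E
```

```text
0.006 [-0.3272 -0.1771  0.0703] 12.9417
0.005 [0.2156 0.2136 0.3597] 13.1917
0.004 [-0.175  -0.3273 -0.2611] 13.4417
0.003 [  0.921    0.988  -11.2278] 13.6917
```

View pics/v3.png

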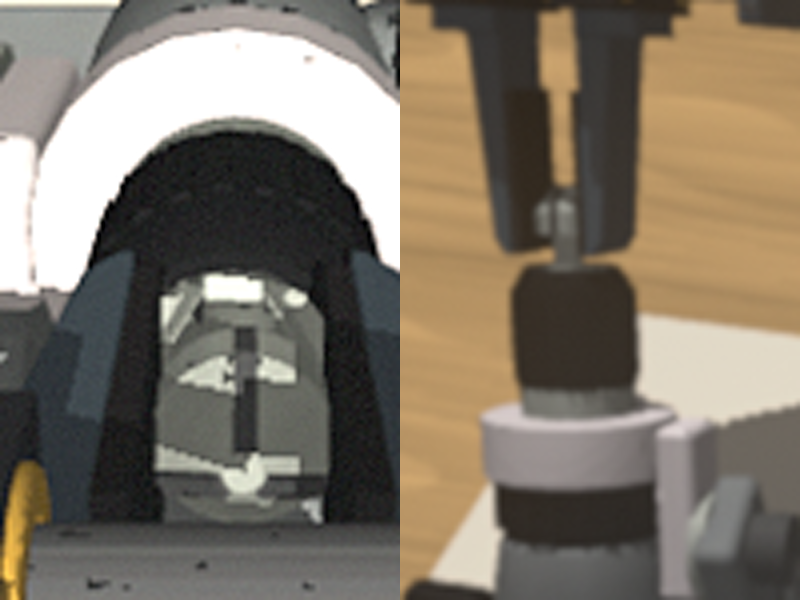

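The bit is home: floor contact of 11 N at TCP 3 mm, with the fingers still clear of the nose. Release, back off, reorient and go onto the sleeve.

```bash
cat >> ins.py <<'E'
MC=MOUTH+R[:,0]*.0012-ax*.0015   # corrected mouth
def sl(d,roll,**k): arm.move_l(MC+ax*d,Rz(-ax,np.radians(roll)),**k)
E
python3 - <<'E'
from ins import *
arm.sleep(.3); arm.grip(.06); arm.sleep(.3); print(arm.current_t())
arm.move_l(arm.current_ee_pos()+ax*.07,R,feed=.12)
f0=R.T@arm.current_force()
arm.grip(.078)
q=arm.current_joint_positions(); q=np.array(q); q[5]=-125; arm.move_joints(q)
print(arm.solve_ik(MC-ax*.0328,Rz(-ax,np.radians(-128))))
cv2.imwrite("pics/scene4.png",arm.snapshot("scene")[:,:,::-1]);cv2.imwrite("pics/wrist4.png",arm.snapshot("wrist")[:,:,::-1])
i=cv2.convertScaleAbs(cv2.imread("pics/wrist4.png"),alpha=1.2,beta=10);s=cv2.imread("pics/scene4.png")
z=lambda a,x,y,w,h,k:cv2.resize(a[y:y+h,x:x+w],None,fx=k,fy=k,interpolation=cv2.INTER_CUBIC)
cv2.imwrite("pics/v4.png",np.hstack([z(i,252,200,140,140,4),z(s,90,140,60,140,4)]))
print(arm.current_t(),arm.current_width(),f0, arm.current_ee_pos(), arm.current_tool_rot())
E
```

```text
15.1667
[ -35.3468   19.4639  113.9492   52.0049   30.522  -124.3837]
18.6417 0.07781360327122697 [0.4653 0.0896 0.1829] [ 0.4979 -0.1592  0.2687] [[-0.7102  0.418   0.5665]
 [ 0.557   0.8257  0.089 ]
 [-0.4306  0.3787 -0.8192]]
```

View pics/v4.png

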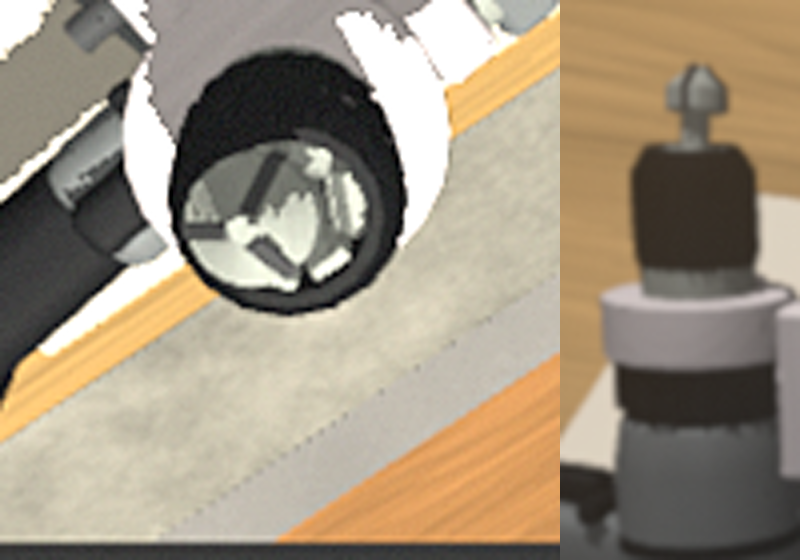

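The bit stands in the chuck leaning a few degrees, as expected. Now go onto the sleeve and turn.

```bash
python3 - <<'E'
from ins import *
sl(.04,-128,feed=.12)
T=lambda: arm.current_tool_rot().T
f0=np.array(arm.current_force());m0=np.array(arm.current_torque())
sl(-.0328,-128,feed=.06)
print("down",T()@(np.array(arm.current_force())-f0))
arm.grip(0.0)
print("grip",arm.current_width(),arm.current_grasp_force(),T()@(np.array(arm.current_force())-f0),arm.current_t())
q0=np.array(arm.current_joint_positions())
for a in (10,20,30,40,50):
    q=q0.copy();q[5]+=a;arm.move_joints(q)
    print(a,arm.current_joint_positions()[5],T()@(np.array(arm.current_force())-f0),T()@(np.array(arm.current_torque())-m0),arm.current_tau()[5],arm.current_t())
E
```

```text
down [ 0.4237 -0.3491 -0.8099]
grip 0.04134132610957671 30.004768073558807 [ 0.6838 11.5627 -0.0691] 21.0917
10 -114.60062761240579 [ 0.4766  1.4431 -0.1869] [0.0027 0.0451 0.2615] 1.4653559401631355 21.3833
20 -104.76464642557792 [ 0.3002  1.698  -0.1756] [0.0017 0.162  0.2969] 1.373693235218525 21.675
30 -94.82764584243442 [ 1.1851  0.8168 -1.1099] [0.0352 0.1227 0.2666] 1.3395506143569946 21.9667
40 -84.85367344685196 [ 1.4438  0.9996 -1.5539] [0.1039 0.1456 0.2793] 1.328585408627987 22.2583
50 -74.86430741100544 [ 1.0352 -1.0778 -1.442 ] [0.2448 0.0777 0.2453] 1.326567493379116 22.55
```

```bash
python3 - <<'E'
from ins import *
T=lambda: arm.current_tool_rot().T
q0=np.array(arm.current_joint_positions()); s0=-124.4
a=q0[5]
while a<124:
    a+=10 if a<30 else 5
    q=q0.copy();q[5]=a;arm.move_joints(q)
    m=T()@np.array(arm.current_torque());f=T()@np.array(arm.current_force())
    print(round(a-s0),round(np.radians(a-s0),2),f.round(1),m.round(2),round(arm.current_t(),1))
    if m[2]>.5: break
E
```

```text
60 1.04 [-0.  -0.7 -1.1] [ 0.49 -0.16  0.13] 22.8
70 1.21 [ 0.1 -1.3 -1.8] [ 0.46 -0.32  0.15] 23.1
80 1.39 [-1.3 -1.9 -2.2] [ 0.5  -0.47  0.18] 23.4
90 1.56 [-0.4 -2.2 -1.7] [ 0.45 -0.67  0.19] 23.7
100 1.74 [-1.8 -4.6 -2.6] [ 0.42 -0.85  0.16] 24.0
110 1.91 [-3.  -3.3 -2. ] [ 0.21 -0.96  0.19] 24.3
120 2.09 [-3.  -3.2 -2.6] [ 0.12 -1.04  0.2 ] 24.6
130 2.26 [-3.1 -3.5 -3.4] [-0.06 -1.07  0.24] 24.9
140 2.44 [-4.2 -2.9 -2.7] [-0.23 -1.13  0.25] 25.2
150 2.61 [-3.9 -2.5 -2.6] [-0.34 -1.12  0.21] 25.5
160 2.78 [-4.3 -1.8 -3.3] [-0.46 -1.08  0.26] 25.8
165 2.87 [-3.8 -1.9 -3. ] [-0.44 -1.06  0.18] 26.0
170 2.96 [-5.1 -2.1 -4.1] [-0.53 -1.1   0.24] 26.3
175 3.05 [-4.5 -1.8 -3.3] [-0.56 -1.06  0.11] 26.5
180 3.13 [-5.  -1.2 -2.4] [-0.61 -1.01  0.22] 26.8
185 3.22 [-4.5 -1.9 -3.6] [-0.62 -0.93  0.21] 27.0
190 3.31 [-5.5 -0.6 -3.7] [-0.59 -0.99  0.19] 27.3
195 3.4 [-5.  -1.1 -3. ] [-0.6  -0.95  0.2 ] 27.5
200 3.48 [-4.7 -0.9 -3.2] [-0.66 -0.85  0.21] 27.8
205 3.57 [-4.  -0.3 -2.5] [-0.67 -0.91  0.18] 28.0
210 3.66 [-2.3  0.9 -3.9] [-0.66 -0.6  -0.04] 28.3
215 3.74 [ 1.4  3.8 -4. ] [-1.06  0.14 -0.12] 28.5
220 3.83 [ 2.3  5.3 -4. ] [-1.16  0.42 -0.03] 28.8
225 3.92 [ 2.4  3.5 -5.4] [-1.17  0.29 -0.01] 29.0
230 4.01 [ 3.   4.  -4.8] [-1.17  0.4   0.21] 29.3
235 4.09 [ 3.1  3.8 -6.3] [-1.16  0.54 -0.  ] 29.5
240 4.18 [ 3.   3.9 -5.9] [-1.2   0.58  0.2 ] 29.8
245 4.27 [ 4.1  3.5 -6.4] [-1.14  0.77  0.12] 30.0
250 4.36 [ 3.4  3.5 -4.2] [-1.02  0.75  0.23] 30.3
```

The torque dropped after 205°, which could be slip or the jaws reaching the shank. I'll release, back off, look, and take a second bite.

```bash
python3 - <<'E'
from ins import *
arm.grip(.078)
arm.move_l(arm.current_ee_pos()+ax*.075,feed=.15)
q=np.array(arm.current_joint_positions());q[5]=14;arm.move_joints(q)
cv2.imwrite("pics/scene5.png",arm.snapshot("scene")[:,:,::-1]);cv2.imwrite("pics/wrist5.png",arm.snapshot("wrist")[:,:,::-1])
np.savez("w5.npz",**arm.get_calibration("wrist"))
i=cv2.convertScaleAbs(cv2.imread("pics/wrist5.png"),alpha=1.2,beta=10);s=cv2.imread("pics/scene5.png")
z=lambda a,x,y,w,h,k:cv2.resize(a[y:y+h,x:x+w],None,fx=k,fy=k,interpolation=cv2.INTER_CUBIC)
cv2.imwrite("pics/v5.png",np.hstack([z(i,272,200,100,140,4),z(s,90,140,60,140,4)]))
c=arm.get_calibration("wrist")
print(arm.current_t(),arm.current_ee_pos(),"mouth",proj(c,MC),"neck@15.5mm",proj(c,MC+ax*.0155),"tip",proj(c,MC+ax*.0315))
E
```

```text
33.6 [ 0.5164 -0.1558  0.2422] mouth [322.3655 271.1663] neck@15.5mm [322.352  280.9481] tip [322.3359 292.6212]
```

View pics/v5.png

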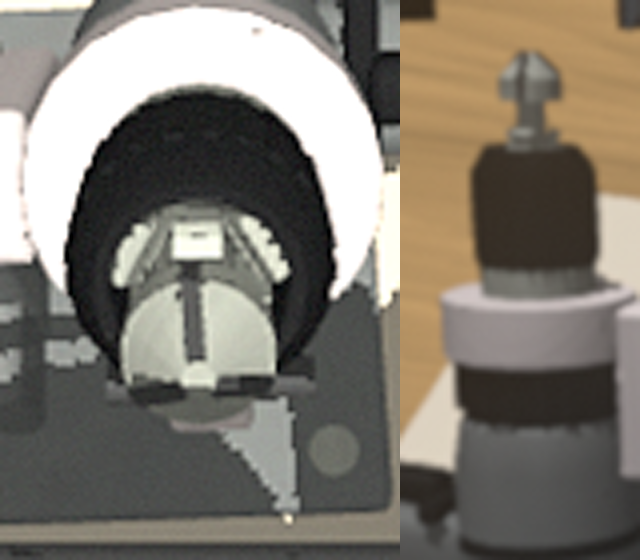

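The bit is drawn forward and straight, with its tip at (321.8,294.5) as predicted, and the jaws are visible around the shank. A second bite will confirm it is tight.

```bash
python3 - <<'E'
from ins import *
T=lambda: arm.current_tool_rot().T
mean=lambda f: np.mean([f() for _ in range(5)],0)
r=-50
arm.move_to(MC+ax*.035,Rz(-ax,np.radians(r)))
f0=mean(arm.current_force);m0=mean(arm.current_torque)
sl(-.0328,r,feed=.08); arm.grip(0.)
print("grip",arm.current_width(),(T()@(mean(arm.current_force)-f0)).round(1),arm.current_t())
q0=np.array(arm.current_joint_positions())
for a in np.r_[3:31:3,36:85:6]:
    q=q0.copy();q[5]+=a;arm.move_joints(q)
    m=T()@(mean(arm.current_torque)-m0);f=T()@(mean(arm.current_force)-f0)
    print(a,round(arm.current_joint_positions()[5]-q0[5],2),f.round(1),m.round(2),round(arm.current_t(),1))
    if m[2]>.6 or arm.current_t()>47: break
E
```

```text
grip 0.041525452635876085 [-1.8 -1.5 -3.7] 36.175
3 2.93 [-2.8 -1.9 -4.8] [ 0.17 -0.39 -0.34] 36.4
6 5.92 [-3.8 -2.  -6.1] [ 0.19 -0.46 -0.26] 36.7
9 8.91 [-4.1 -2.6 -6.1] [ 0.23 -0.43 -0.06] 36.9
12 11.87 [-1.9 -2.8 -6.4] [ 0.3  -0.38 -0.28] 37.2
15 14.86 [-3.  -2.6 -6.1] [ 0.34 -0.4  -0.25] 37.4
18 17.86 [-3.3 -2.7 -6.4] [ 0.38 -0.47 -0.28] 37.7
21 20.87 [-4.5 -2.9 -7.1] [ 0.35 -0.48 -0.2 ] 37.9
24 23.87 [-3.5 -1.7 -6.3] [ 0.35 -0.56 -0.23] 38.2
27 26.87 [-3.5 -2.5 -6.6] [ 0.38 -0.51 -0.11] 38.4
30 29.86 [-5.  -3.9 -6.9] [ 0.39 -0.77 -0.34] 38.7
36 35.9 [-5.7 -2.9 -7.1] [ 0.43 -0.89  0.05] 38.9
42 41.9 [-5.2 -3.  -8. ] [ 0.47 -0.8   0.1 ] 39.2
48 47.9 [-6.5 -2.1 -7.4] [ 0.5  -0.92  0.11] 39.4
54 53.9 [-6.3 -3.6 -6.1] [ 0.58 -0.9   0.12] 39.7
60 59.9 [-6.5 -3.7 -6.9] [ 0.71 -0.98  0.13] 39.9
66 65.9 [-7.2 -4.9 -6.2] [ 0.79 -1.04  0.14] 40.2
72 71.9 [-7.8 -4.9 -6.3] [ 0.96 -1.12  0.12] 40.4
78 77.9 [-8.7 -5.3 -7.1] [ 0.99 -1.36  0.09] 40.7
84 83.9 [-8.7 -6.2 -5.9] [ 1.24 -1.41  0.13] 40.9
```

```bash
python3 - <<'E'
from ins import *
T=lambda: arm.current_tool_rot().T
arm.sleep(.2); mh=np.array(arm.current_torque()); fh=np.array(arm.current_force())
arm.grip(.06); arm.sleep(.2)
m0=np.array(arm.current_torque());f0=np.array(arm.current_force())
print("held minus free",T()@(fh-f0),T()@(mh-m0))
arm.grip(0.);arm.sleep(.1)
q0=np.array(arm.current_joint_positions())
def rd(): return (T()@(np.array(arm.current_force())-f0)).round(1),(T()@(np.array(arm.current_torque())-m0)).round(2)
print(arm.current_width(),*rd())
cv2.imwrite("pics/s0.png",arm.snapshot("wrist")[:,:,::-1])
for a in (1,2,3,4,6,8,10):
    q=q0.copy();q[5]+=a;arm.move_joints(q); x=rd()[1][2]; arm.sleep(.1); print(a,x,*rd(),round(arm.current_t(),1))
    cv2.imwrite(f"pics/s{a}.png",arm.snapshot("wrist")[:,:,::-1])
E
```

```text
held minus free [-8.2919 -6.6601 -6.2627] [ 1.1789 -1.4226  0.1905]
0.0411744359950757 [  0.7 -11.   -0.5] [1.71 0.23 0.1 ]
1 -0.62 [ 0.3 -2.6 -0.6] [ 0.3   0.11 -0.7 ] 42.7
2 -0.69 [-1.7 -4.1 -2.1] [ 0.59 -0.3  -0.71] 43.1
3 -0.55 [-2.3 -4.6 -3.3] [ 0.59 -0.58 -0.56] 43.5
4 -0.66 [-5.3 -4.5 -4.3] [ 0.56 -0.8  -0.67] 43.9
6 -0.47 [-4.3 -4.3 -4.2] [ 0.64 -0.9  -0.49] 44.3
8 -0.52 [-5.6 -4.4 -4.5] [ 0.64 -0.91 -0.54] 44.7
10 -0.57 [-5.2 -5.8 -3.9] [ 0.7  -0.88 -0.49] 45.1
```

```bash
python3 - <<'E'
from ins import *
c=arm.get_calibration("wrist"); Rt=arm.current_tool_rot()
# points on the sleeve side facing the camera; track along the circumference
def px(z,th,r): return proj(c,MC+ax*(z-.052)+r*(np.cos(th)*Rt[:,0]+np.sin(th)*Rt[:,1]))
print(px(.044,0,.021),px(.030,0,.021),px(.044,.6,.021),px(.044,-.6,.021))
ims={a:cv2.cvtColor(cv2.imread(f"pics/s{a}.png"),cv2.COLOR_BGR2GRAY) for a in (0,1,2,3,4,6,8,10)}
th=np.linspace(-.9,.9,361); zs=np.linspace(.026,.042,17)
M=np.array([[px(z,t,.021) for t in th] for z in zs],np.float32)
N=cv2.createCLAHE(4,(4,4))
un={a:cv2.remap(ims[a],M[...,0],M[...,1],cv2.INTER_CUBIC).astype(np.float32) for a in ims}
for a in un: print(a,"std",un[a].std(1).mean().round(1),"diff vs 0",np.abs(un[a]-un[0]).mean().round(2))
ks=list(un)
for i,j in zip(ks,ks[1:]):
    # shift (deg) maximising correlation of unrolled strips
    best=[]
    A=un[i]-cv2.GaussianBlur(un[i],(0,0),20);B=un[j]-cv2.GaussianBlur(un[j],(0,0),20)
    for s in range(-16,17):
        a_=A[:,20:-20];b_=B[:,20+s:B.shape[1]-20+s]; best.append((np.corrcoef(a_.ravel(),b_.ravel())[0,1],s*.2865))
    best.sort(reverse=True);print(i,j,[(round(x,2),round(y,2)) for x,y in best[:2]], "corr at 0",round(dict((y,x) for x,y in best)[0.0],2))
E
```

```text
[321.231  276.3925] [321.3696 264.8367] [350.5695 284.9407] [291.8746 284.8659]
0 std 3.2 diff vs 0 0.0
1 std 3.5 diff vs 0 2.67
2 std 3.4 diff vs 0 2.78
3 std 3.3 diff vs 0 2.89
4 std 3.2 diff vs 0 2.95
6 std 3.2 diff vs 0 3.02
8 std 3.3 diff vs 0 3.09
10 std 3.4 diff vs 0 3.12
0 1 [(np.float64(0.17), 0.0), (np.float64(0.17), -0.29)] corr at 0 0.17
1 2 [(np.float64(0.15), -1.43), (np.float64(0.15), -1.15)] corr at 0 0.09
2 3 [(np.float64(0.16), -1.15), (np.float64(0.15), -0.86)] corr at 0 0.09
3 4 [(np.float64(0.2), -1.72), (np.float64(0.2), -1.43)] corr at 0 0.16
4 6 [(np.float64(0.21), -2.01), (np.float64(0.2), -2.29)] corr at 0 0.12
6 8 [(np.float64(0.26), -2.29), (np.float64(0.25), -2.01)] corr at 0 0.14
8 10 [(np.float64(0.22), -1.72), (np.float64(0.21), -2.01)] corr at 0 0.11
```

The sleeve stays still while the pads slip at about 0.6 Nm, well above its turning torque, so it is hard at the end of its travel with the jaws biting. Release, retreat, verify numerically, hand in.

```bash
python3 - <<'E'
from ins import *
arm.grip(.078); arm.move_l(arm.current_ee_pos()+ax*.11,feed=.15); arm.sleep(.3)
a=cv2.imread("pics/scene5.png").astype(int);b=arm.snapshot("scene")[:,:,::-1].astype(int)
t0=cv2.imread("pics/top0.png").astype(int);t=arm.snapshot("top")[:,:,::-1].astype(int)
print("bit region change",np.abs(a-b)[150:178,105:140].mean(),"stand (ball,nut)/carton/tube",[np.abs(t-t0)[s].mean().round(1) for s in (np.s_[265:295,272:330],np.s_[175:225,260:325],np.s_[208:238,170:260])])
print(arm.current_t(),arm.current_dq()); print(arm.sign_off())
E
```

```text
bit region change 0.5057823129251701 stand (ball,nut)/carton/tube [np.float64(26.0), np.float64(14.7), np.float64(17.7)]
47.1917 [-0.0586 -0.1699 -0.0619  0.0785 -0.0092  0.0447]
the job is handed in; nothing more can be done
None
```

The countersink is seated in the chuck with the sleeve turned clockwise until it stopped turning at about 0.6 Nm, the gripper is clear and the job is handed in at 47 s. I judged the jaws tight from that torque, not from a direct force reading. The top view of the other bits, tube and carton changed between the first and last pictures, which I did not look into; the arm never worked near them after lifting out the countersink.

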